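Pack the carton and clip the storage box shut

ROBOT

A 6-joint arm with a two-finger parallel gripper is mounted at the origin on the work surface. World frame = base frame: x ahead of the robot, y to its left, z up, the work surface at z = 0. Lengths are in m, angles in degrees, forces in N, time in s.
With the tool pointing down it reaches from about 0.25 to 0.85 m from the base axis. Payload 12.5 kg.
Tool frame: the origin (TCP) lies on the centre line of the jaws, within the pads' length; the fingertips stand 22 mm ahead of it and the grasp point (between the pads) lies 3 mm ahead of it; z points along the fingers, y is the line along which they close (so a half turn about z gives the same grasp; the last joint's range is limited). The gripper opens to 93 mm and grips with 3 to 60 N. Pads are 15 mm wide; open, the fingers measure 128 mm over their backs; the gripper's body (75 mm by 188 mm) begins 65 mm behind the grasp point.
Start: joints at [-70.05, 20.094, 94.641, -0, 65.266, -4.847], TCP at [0.231, -0.499, 0.241] pointing down, gripper open.
Joint ranges: [-157.81, 157.81], [-45, 120.19], [0.68, 151.7], [-89.99, 269.99], [4.06, 180], [-164.3, 164.3]. Speed limits (degrees/s): [127.2, 127.2, 159.86, 180, 180, 180].

INTERFACE

Orientations are given as a 3x3 rotation matrix whose columns are the frame's x, y, z axes.
In Python, from rig import r gives the robot as it stands.
- The arm moves only by the tool arm_command, never from a script. Its argument "motion" is a list that holds one entry, the list of rows, each a list of 6 numbers: the shift along the tool's x, y, z in units of 30 mm (1.0 is 30 mm), then the turn, a rotation vector about the tool's x, y, z in units of 0.08 rad (1.0 is 0.08 rad). In form: [[[dx, dy, dz, wx, wy, wz], ...]]. A call has 1 to 8 rows; each row shifts and turns the commanded pose from where the row before left it, along the tool's axes as they then stand; what a row does not reach is not made up. A row lasts 1/10 s, in which the tool goes at most 50 mm and 8.59 degrees, less where a joint would pass 70% of its speed; a pose out of reach is approached as far as the arm can. A call with a number of a shift or a turn outside -1 to 1 is refused whole. A call with a gripper value outside its range is refused whole. "hand" is the closure, from 0 (fully open) to 1 (shut), set as the call begins (left out, the last holds). The fingers move at their own pace and stop on an object; "force" is the grip in N (left out, the last holds). Time passes only in rows, so rows that do not move let the fingers close. It gives the time, the measured TCP pose, the force, the opening and the grip force at its end, in the units of the state.
- r.read_state(): the state, without advancing time (a new reading comes with each control period).
- r.read_camera(name): name is "scene" or "top"; returns a dict with "frame" (400x640x3 uint8, red, green, blue), "vfov" (degrees; the focal length in pixels is half the picture's height over the tangent of half this angle, whatever the lens; pixels are square), "cx", "cy" (the principal point, pixels), "dist_coeffs" ([k1, k2, p1, p2, k3] as OpenCV has them; the pictures are not rectified), "eye" and "rotation" of the camera in the world. Camera axes: x right, y down, z forward; pixel columns grow to the right and rows downward; lengths in m; the calibration is good to about 2 mm. A picture is of the moment at which its call begins. There is no depth.
- r.close_job(): hands the job in; it is judged then, once.
The state is a dict: "t": time; "joint_pos": joint angles; "joint_velocities": joint speeds; "joint_efforts": joint torques, N m; "ee_pos": TCP position; "tcp_rot": TCP orientation; "contact_force": force on the tool from outside, world axes, zero at the start; "torque": the same for the moment, N m; "opening": opening from 0.0 (shut) to 1.0 (fully open); "grip_force": force on a finger pad.
Only numpy, scipy, OpenCV 4.12 (cv2) and the standard library are available. Lean on these libraries where they do the work, as an engineer would, in place of code of your own. Each camera call takes 0.05 s, during which the arm holds its last target. There are 200 camera calls.

TASK

The tall carton fits in the storage box only lying down, and has glass inside: take it and lay it gently on its side on the counter without letting it topple, let go, then take it again from above and lay it in the box. Then tip the box's open lid past upright and let go so that its own weight swings it shut, and only after that snap the four clips fully down over the lid's edge in opposite-corner order: one clip, the one diagonally across, then the other two. Leave everything else on the counter where it is.

Things in the scene. Friction and masses are not known exactly. Their poses are not given: they have to be found in the camera images.
- box: Storage box standing on a thin rubber mat, fixed to the counter: 220 mm (its x) by 130 mm (its y), rim 70 mm above the counter, walls and floor 5 mm, open on top. Origin: centre of its underside, on the counter. Its lid is hinged on the +x end, four clips on the two long (+y and -y) sides. Its x axis points roughly to the robot's left (world +y), within 0.35 rad.
- lid_hinge (a point): Middle of the lid's hinge line, at box x = +112 mm, y = 0, z = 70 mm. The hinge line runs along the box's y.
- lid_edge (a point): Middle of the lid's free edge, half-way through its 6 mm thickness, 222 mm from the hinge line. The lid is a flat plate, 130 mm wide and 0.25 kg, with its outer face 6 mm above the rim when shut.
- lid (a joint): Angle of the lid: 0 shut flat on the rim, pi/2 upright, 2.0 the open stop. It starts leaning open beyond upright (away from the box) and falls back onto the stop. Hardly any friction, lightly damped: once it is pushed over past upright towards the box (below about 1.5) its weight swings it shut in about a second.
- carton_mid (a point): Centre of the plain cardboard carton, square section 45 x 45 mm, 150 mm long (its z axis), with a broad pale paper band, 0.15 to 0.31 kg. It starts standing on one end, so this point starts 75 mm above the counter and is 22.5 mm above what it rests on when it lies. Its x and y axes are square to its long faces. The counter beside it is clear: laid over about its middle along one of its own faces, towards the robot's left or right, it touches nothing.
- clip_a (a joint): Angle of clip_a, the clip near the box's corner at its +x, +y; the diagonally opposite one is clip_c. 0 snapped shut, flat over the lid's edge and pointing inward; pi/2 standing straight up; 2.2 leaning outward on its stop, where all start. Over-centre action: it pulls open above about 0.7 rad and snaps shut by itself below; swinging it takes up to about 3 N at its free edge.
- clip_a_hinge (a point): Middle of clip_a's hinge line, at box x = +65 mm, y = +76 mm, 84 mm above the counter; the line runs along the box's x. The clip is a plate 60 mm wide along the hinge, 48 mm from hinge to free edge and 6 mm thick, centred on the hinge line (its top is at 87 mm when shut).
- clip_b (a joint): Angle of clip_b, the clip near the box's corner at its -x, +y; the diagonally opposite one is clip_d. 0 snapped shut, flat over the lid's edge and pointing inward; pi/2 standing straight up; 2.2 leaning outward on its stop, where all start. Over-centre action: it pulls open above about 0.7 rad and snaps shut by itself below; swinging it takes up to about 3 N at its free edge.
- clip_b_hinge (a point): Middle of clip_b's hinge line, at box x = -65 mm, y = +76 mm, 84 mm above the counter; the line runs along the box's x. The clip is a plate 60 mm wide along the hinge, 48 mm from hinge to free edge and 6 mm thick, centred on the hinge line (its top is at 87 mm when shut).
- clip_c (a joint): Angle of clip_c, the clip near the box's corner at its -x, -y; the diagonally opposite one is clip_a. 0 snapped shut, flat over the lid's edge and pointing inward; pi/2 standing straight up; 2.2 leaning outward on its stop, where all start. Over-centre action: it pulls open above about 0.7 rad and snaps shut by itself below; swinging it takes up to about 3 N at its free edge.
- clip_c_hinge (a point): Middle of clip_c's hinge line, at box x = -65 mm, y = -76 mm, 84 mm above the counter; the line runs along the box's x. The clip is a plate 60 mm wide along the hinge, 48 mm from hinge to free edge and 6 mm thick, centred on the hinge line (its top is at 87 mm when shut).
- clip_d (a joint): Angle of clip_d, the clip near the box's corner at its +x, -y; the diagonally opposite one is clip_b. 0 snapped shut, flat over the lid's edge and pointing inward; pi/2 standing straight up; 2.2 leaning outward on its stop, where all start. Over-centre action: it pulls open above about 0.7 rad and snaps shut by itself below; swinging it takes up to about 3 N at its free edge.
- clip_d_hinge (a point): Middle of clip_d's hinge line, at box x = +65 mm, y = -76 mm, 84 mm above the counter; the line runs along the box's x. The clip is a plate 60 mm wide along the hinge, 48 mm from hinge to free edge and 6 mm thick, centred on the hinge line (its top is at 87 mm when shut).
- mug: Bystander: white mug, 80 mm across, 90 mm tall, handle to its local +y. Origin: centre of its underside.
- jar: Bystander: glass jar, 68 mm across, 110 mm tall. Origin: centre of its underside.
- bag_box: Bystander: large flat cardboard box 70 x 180 x 60 mm, lying. Origin: centre of its underside.
- round_tub: Bystander: round blue tub with lid, 110 mm across, 45 mm tall. Origin: centre of its underside.
- tin: Bystander: steel tin, 74 mm across, 80 mm tall. Origin: centre of its underside.
- spatula: Bystander: kitchen spatula lying flat, about 280 mm long along its x axis, handle to its -x.
- bowl: Bystander: blue bowl, 140 mm across, 60 mm tall. Origin: centre of its underside.
Things that resemble listed ones, but are neither listed nor needed, are in the scene too. What is shaped like the part that bears carton_mid but blue or turquoise is not meant.

How it is judged:
By the outcome, as a careful person would: the job done as asked, in the order asked, and still so for the second after the job is handed in, with the robot touching nothing.
It also fails if it takes over 72 s, if anything falls off the work surface, if the arm or the gripper's body presses on something with over 40 N, if the wrist force passes 120 N, or if a joint passes its speed limit or range.

## Working session

There is one attempt and no reset: what is moved stays moved. The work goes in short steps, Python scripts to look and compute and a tool call to move; the robot and the scene stay as the last step left them, time stands still between calls to the robot, and variables do not carry over. Pictures are saved under pics/ and viewed, at most 10 in all, crops included, and the job is handed in when it is done.

Besides the shell and the picture viewer there is one more tool, called after ">>>" by a JSON object that holds its "api" and its "payload". arm_command: Moves the arm, as the interface text tells. Shifts and turns lie within -1 to 1; 1 stands for 30 mm of shift or 0.08 rad of turn. Its arguments: {"type":"object","properties":{"motion":{"type":"array"},"hand":{"type":"number"},"force":{"type":"number"}},"required":["motion"]}

```bash
ls; mkdir -p pics; cat > h.py <<'E'
import numpy as np,cv2
from rig import r
def cam(n):
    c=r.read_camera(n);f=200/np.tan(np.radians(c["vfov"])/2)
    c["K"]=np.array([[f,0,c["cx"]],[0,f,c["cy"]],[0,0,1.]]);c["d"]=np.array(c["dist_coeffs"],float)
    c["R"]=np.array(c["rotation"]);c["e"]=np.array(c["eye"]);return c
def save(c,p): cv2.imwrite(p,c["frame"][:,:,::-1])
def ray(c,u,v):
    n=cv2.undistortPoints(np.array([[[u,v]]],float),c["K"],c["d"])[0,0]
    return c["R"]@np.array([n[0],n[1],1])
def onz(c,u,v,z):
    d=ray(c,u,v);return c["e"]+d*(z-c["e"][2])/d[2]
def proj(c,P):
    P=np.atleast_2d(P).astype(float);X=(P-c["e"])@c["R"]
    return cv2.projectPoints(X,np.zeros(3),np.zeros(3),c["K"],c["d"])[0][:,0]
E
python3 - <<'E'
from h import *
for n in("scene","top"):
    c=cam(n);save(c,f"pics/{n}0.png");print(n,c["e"],c["R"][:,2],c["vfov"],c["d"])
s=r.read_state();print(s)
import pickle
E
```

```text
pics
scene [1.05779729 0.4969318  0.9592913 ] [-0.44110527 -0.44815472 -0.77754967] 55.85570358607523 [-0.08848118  0.          0.          0.          0.        ]
top [ 0.28374528 -0.01262239  1.56188915] [ 0.18830118  0.00296938 -0.98210684] 43.00421357168499 [0.04603139 0.         0.         0.         0.        ]
{'t': 0.1, 'joint_pos': array([-7.00511347e+01,  2.01211183e+01,  9.46723547e+01,  8.14910911e-04,
        6.52646397e+01, -4.84712229e+00]), 'joint_velocities': array([-0.07783931, -0.14215944, -0.12445297,  0.02428687,  0.11218915,
       -0.00253291]), 'joint_efforts': array([ 8.76425984e-04, -4.98027420e+01, -2.85704005e+01,  7.00236065e-02,
        2.38719711e-02, -3.17102206e-05]), 'ee_pos': array([ 0.23059618, -0.49902061,  0.24016267]), 'tcp_rot': array([[ 9.07809366e-01,  4.19382933e-01, -3.33902351e-04],
       [ 4.19383054e-01, -9.07808866e-01,  9.57805260e-04],
       [ 9.85676651e-05, -1.00953757e-03, -9.99999486e-01]]), 'contact_force': array([-0.03551726, -0.40176488, -0.14675156]), 'torque': array([ 0.0053282 , -0.00921133, -0.03828221]), 'grip_force': 0.0, 'opening': 1.0013129289162983}
```

View pics/scene0.png

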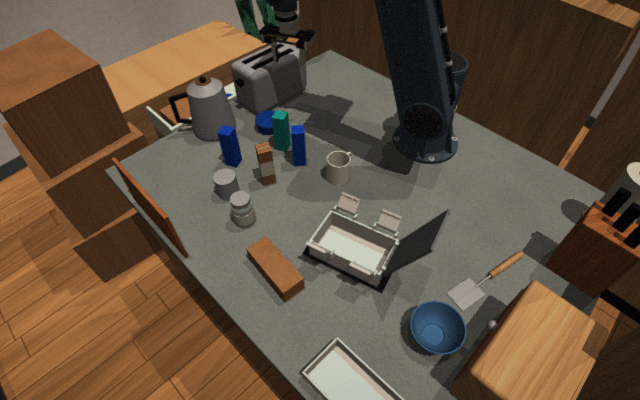

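View pics/top0.png

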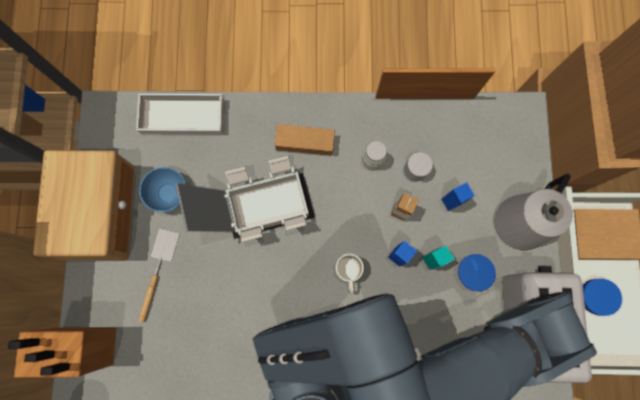

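Carton candidates: brown with a pale band at scene (265,163) / top (405,205); blue look-alikes at scene (230,146) and (298,145); turquoise at (281,130). I choose the brown, banded one. The box is at top (268,200), with its lid to the left (+y). There is also a white tray at (180,113), which isn't it.

```bash
python3 - <<'E'
from h import *
t=cv2.imread("pics/top0.png");s=cv2.imread("pics/scene0.png")
a=cv2.resize(t[180:230,380:430],(400,400),interpolation=2)
b=cv2.resize(s[135:195,240:300],(400,400),interpolation=2)
cc=cv2.resize(np.hstack([t[150:250,170:320]]),(300,200))
cv2.imwrite("pics/crop1.png",np.hstack([a,b]))
d=cv2.resize(t[150:245,170:320],(800,507),interpolation=2);cv2.imwrite("pics/crop2.png",d)
E
```

```text
(no output)
```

View pics/crop1.png

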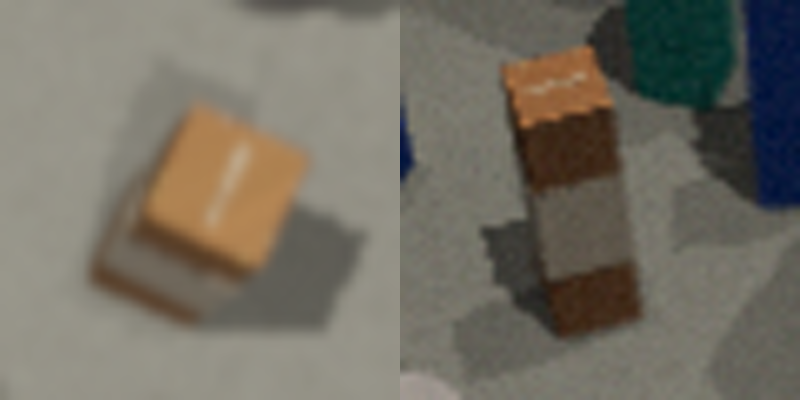

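View pics/crop2.png

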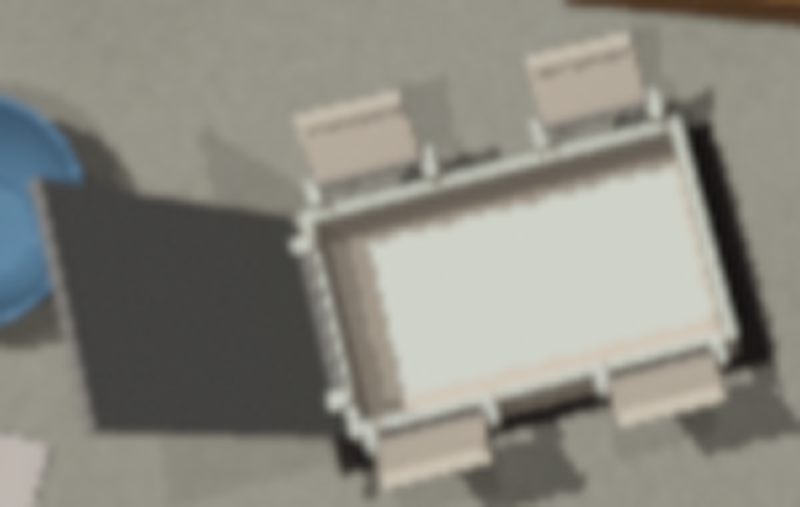

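```bash
python3 - <<'E'
from h import *
c=cam("top");s=cam("scene")
C=np.array([onz(c,380+(x+.5)/8-.5,180+(y+.5)/8-.5,.15)[:2] for x,y in[(195,102),(310,158),(255,275),(143,215)]])
print("carton",C,C.mean(0))
e=np.diff(np.vstack([C,C[:1]]),axis=0);print(np.linalg.norm(e,axis=1),np.degrees(np.arctan2(e[:,1],e[:,0])))
k=800/150
B=np.array([onz(c,170+(x+.5)/k-.5,150+(y+.5)/k-.5,.07)[:2] for x,y in[(301,213),(676,118),(737,347),(362,434)]])
print("box",B,B.mean(0))
e=np.diff(np.vstack([B,B[:1]]),axis=0);print(np.linalg.norm(e,axis=1),np.degrees(np.arctan2(e[:,1],e[:,0])))
L=np.array([onz(c,170+(x+.5)/k-.5,150+(y+.5)/k-.5,.27)[:2] for x,y in[(35,180),(95,430)]]);print(L)
# scene check carton top corners
S=np.array([onz(s,240+(x-400+.5)/6.667-.5,135+(y+.5)/6.667-.5,.15)[:2] for x,y in[(502,65),(590,46),(612,108),(522,127)]]);print("scene carton",S,S.mean(0))
for n,p,z in[("mug",(350,267),.09),("jar",(375,152),.11),("tin",(420,163),.08),("blue1",(403,254),.15),("teal",(440,257),.15),("blue2",(459,195),.15),("tub",(477,272),.045),("bag",(305,138),.06),("bowl",(162,190),.06)]: print(n,onz(c,*p,z)[:2].round(3))
E
```

```text
carton [[ 0.58352861 -0.25932816]
 [ 0.56341314 -0.29925881]
 [ 0.52140972 -0.27855041]
 [ 0.54272441 -0.23985808]] [ 0.55276897 -0.26924887]
[0.04471117 0.04683082 0.0441748  0.04521135] [-116.73714158  153.75591651   61.15066531  -25.50855964]
box [[0.60731782 0.26054863]
 [0.66319891 0.05002493]
 [0.53161686 0.01454684]
 [0.48207681 0.22214641]] [0.5710526 0.1368167]
[0.21781396 0.13628107 0.21342867 0.13099634] [ -75.13430212 -164.91033522  103.42163695   17.04693154]
[[0.57992342 0.35388751]
 [0.45711828 0.31846521]]
scene carton [[ 0.56155742 -0.30271339]
 [ 0.52299081 -0.28264388]
 [ 0.54421823 -0.2410691 ]
 [ 0.58240534 -0.26157085]] [ 0.55279295 -0.27199931]
mug [ 0.376 -0.108]
jar [ 0.714 -0.184]
tin [ 0.689 -0.322]
blue1 [ 0.409 -0.252]
teal [ 0.401 -0.353]
blue2 [ 0.576 -0.414]
tub [ 0.366 -0.485]
bag [0.773 0.025]
bowl [0.607 0.455]
```

```bash
cat >> h.py <<'E'
from scipy.spatial.transform import Rotation as Ro, Slerp
def pose(p,yang,tilt):
    """tool y at heading yang deg (world), tool down, then tilted by tilt deg about tool y"""
    a=np.radians(yang);y=np.array([np.cos(a),np.sin(a),0]);z=np.array([0,0,-1.]);x=np.cross(y,z)
    R=np.column_stack([x,y,z])@Ro.from_euler('y',tilt,degrees=True).as_matrix()
    return np.array(p,float),R
def cur():
    s=r.read_state();return np.array(s["ee_pos"]),np.array(s["tcp_rot"])
def plan(frm,to,n=None,show=True):
    p,R=frm[0].copy(),frm[1].copy();D=Ro.from_matrix(R.T@to[1]).as_rotvec()
    if n is None: n=int(np.ceil(max(np.linalg.norm(to[0]-p)/.029,np.linalg.norm(D)/.078,1)))
    R0,p0=R.copy(),p.copy();out=[]
    for i in range(1,n+1):
        tp=p0+(to[0]-p0)*i/n;tR=R0@Ro.from_rotvec(D*i/n).as_matrix()
        sh=np.round(R.T@(tp-p)/.03,2);w=np.round(Ro.from_matrix(R.T@tR).as_rotvec()/.08,2)
        p=p+R@sh*.03;R=R@Ro.from_rotvec(w*.08).as_matrix();out.append(np.r_[sh,w]+0.)
    if show:
        for i in range(0,n,8): print("["+",".join("["+",".join(f"{v:g}" for v in o)+"]" for o in out[i:i+8])+"]")
    return p,R
E
python3 - <<'E'
from h import *
u1=np.array([.449,.893,0]);tz=-.766*u1-np.array([0,0,.643]);P=np.array([.5528,-.2705,.085])
plan(cur(),pose(P-.3*tz,-26.7,-50))
E
```

```text
[[0.9,-0.34,-0.06,-0.17,-0.5,-0.37],[0.91,-0.32,-0.1,-0.18,-0.5,-0.38],[0.91,-0.28,-0.14,-0.17,-0.5,-0.37],[0.92,-0.26,-0.18,-0.18,-0.5,-0.37],[0.91,-0.22,-0.22,-0.17,-0.5,-0.38],[0.91,-0.2,-0.26,-0.18,-0.5,-0.37],[0.9,-0.16,-0.3,-0.17,-0.5,-0.38],[0.9,-0.13,-0.34,-0.18,-0.5,-0.37]]
[[0.88,-0.1,-0.37,-0.17,-0.5,-0.37],[0.88,-0.07,-0.41,-0.18,-0.49,-0.38],[0.85,-0.04,-0.45,-0.17,-0.5,-0.37],[0.84,0,-0.48,-0.18,-0.5,-0.37],[0.82,0.02,-0.51,-0.17,-0.5,-0.38],[0.8,0.06,-0.55,-0.18,-0.5,-0.37],[0.77,0.09,-0.57,-0.17,-0.5,-0.38],[0.74,0.12,-0.6,-0.18,-0.5,-0.37]]
[[0.72,0.15,-0.64,-0.17,-0.5,-0.37],[0.68,0.18,-0.65,-0.18,-0.5,-0.38],[0.66,0.21,-0.68,-0.17,-0.5,-0.37],[0.61,0.24,-0.71,-0.18,-0.5,-0.37],[0.59,0.27,-0.72,-0.17,-0.5,-0.38]]
```

>>> {"api": "arm_command", "payload": {"motion": [[[0.9,-0.34,-0.06,-0.17,-0.5,-0.37],[0.91,-0.32,-0.1,-0.18,-0.5,-0.38],[0.91,-0.28,-0.14,-0.17,-0.5,-0.37],[0.92,-0.26,-0.18,-0.18,-0.5,-0.37],[0.91,-0.22,-0.22,-0.17,-0.5,-0.38],[0.91,-0.2,-0.26,-0.18,-0.5,-0.37],[0.9,-0.16,-0.3,-0.17,-0.5,-0.38],[0.9,-0.13,-0.34,-0.18,-0.5,-0.37]]], "hand": 0}}

```text
t: 1.0
ee_pos: [0.3935, -0.3331, 0.255]
tcp_rot: [[0.745, 0.633, -0.209], [0.582, -0.771, -0.26], [-0.326, 0.072, -0.943]]
contact_force: [0.7, -0.3, -0.2]
opening: 0.998
grip_force: 0.0
```

>>> {"api": "arm_command", "payload": {"motion": [[[0.88,-0.1,-0.37,-0.17,-0.5,-0.37],[0.88,-0.07,-0.41,-0.18,-0.49,-0.38],[0.85,-0.04,-0.45,-0.17,-0.5,-0.37],[0.84,0,-0.48,-0.18,-0.5,-0.37],[0.82,0.02,-0.51,-0.17,-0.5,-0.38],[0.8,0.06,-0.55,-0.18,-0.5,-0.37],[0.77,0.09,-0.57,-0.17,-0.5,-0.38],[0.74,0.12,-0.6,-0.18,-0.5,-0.37]]]}}

```text
t: 1.8
ee_pos: [0.5554, -0.1678, 0.269]
tcp_rot: [[0.483, 0.813, -0.326], [0.618, -0.58, -0.53], [-0.62, 0.054, -0.782]]
contact_force: [-0.2, -0.3, -0.3]
opening: 1.002
grip_force: 0.0
```

>>> {"api": "arm_command", "payload": {"motion": [[[0.72,0.15,-0.64,-0.17,-0.5,-0.37],[0.68,0.18,-0.65,-0.18,-0.5,-0.38],[0.66,0.21,-0.68,-0.17,-0.5,-0.37],[0.61,0.24,-0.71,-0.18,-0.5,-0.37],[0.59,0.27,-0.72,-0.17,-0.5,-0.38],[0,0,0,0,0,0]]]}}

```text
t: 2.4
ee_pos: [0.6574, -0.0625, 0.2762]
tcp_rot: [[0.284, 0.895, -0.343], [0.575, -0.446, -0.687], [-0.767, -0.002, -0.641]]
contact_force: [-0.9, 0.6, -1.2]
opening: 1.004
grip_force: 0.0
```

```bash
python3 - <<'E'
from h import *
u1=np.array([.449,.893,0]);tz=-.766*u1-np.array([0,0,.643]);P=np.array([.5528,-.2705,.085])
s=r.read_state();print(s["t"],s["joint_pos"].round(1),s["ee_pos"],P-.3*tz)
c=cam("scene");save(c,"pics/s1.png");save(cam("top"),"pics/t1.png")
plan(cur(),pose(P-.009*tz,-26.7,-50))
E
```

```text
2.4 [  5.1  44.9  61.6 -41.9 101.7  33.4] [ 0.65742888 -0.06253183  0.27620873] [ 0.6559802 -0.0652886  0.2779   ]
[[0,0,0.88,0,0,0],[0,0,0.88,0,0,0],[0,0,0.88,0,0,0],[0,0,0.88,0,0,0],[-0.01,0,0.88,0,0,0],[0,0,0.89,0,0.01,0],[0,0,0.88,0,0,0],[0,0,0.88,0,0,0.01]]
[[0,0,0.88,0,0,0],[0,0,0.88,0,0,0],[-0.01,0,0.88,0,0,0]]
```

View pics/s1.png

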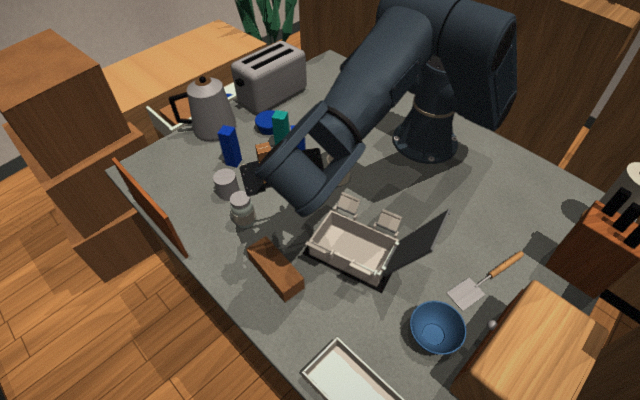

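The tool is tilted toward the brown carton, which is just visible at (262,150). The arm stands clear of the jar (240,208) and the box. I'll approach along the tool axis.

>>> {"api": "arm_command", "payload": {"motion": [[[0,0,0.9,0,0,0],[0,0,0.9,0,0,0],[0,0,0.9,0,0,0],[0,0,0.9,0,0,0],[0,0,0.9,0,0,0],[0,0,0.9,0,0,0],[0,0,0.7,0,0,0],[0,0,0.7,0,0,0]]]}}

```text
t: 3.3
ee_pos: [0.5846, -0.2067, 0.1469]
tcp_rot: [[0.291, 0.892, -0.345], [0.573, -0.451, -0.684], [-0.766, 0.001, -0.643]]
contact_force: [-0.0, -0.3, 0.2]
opening: 1.0
grip_force: 0.0
```

```bash
python3 - <<'E'
from h import *
s=r.read_state();P=np.array([.5528,-.2705,.085]);R=s["tcp_rot"]
print("remaining to P in tool mm",R.T@(P-s["ee_pos"])*1e3)
a=cam("scene")["frame"][120:220,200:350];b=cam("top")["frame"][150:250,330:480]
cv2.imwrite("pics/c3.png",np.hstack([cv2.resize(x[:,:,::-1],(400,267*1),interpolation=2) for x in(a,b)]))
E
```

```text
remaining to P in tool mm [ 1.59936641  0.29117609 94.41138425]
```

View pics/c3.png

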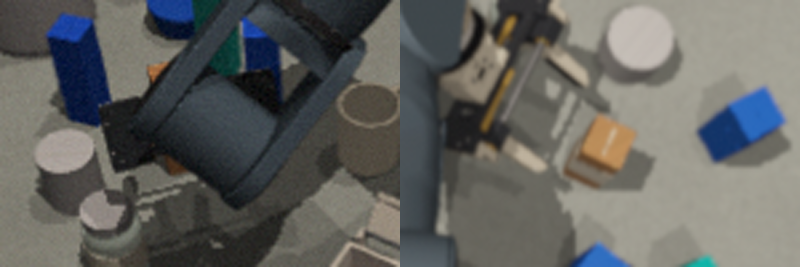

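Left crop: the gripper is just short of the carton, which shows at (165,80). Right crop: the carton top at (605,145) lies on the centre line between the finger pads at (570,65) and (525,155). I'll continue and close.

>>> {"api": "arm_command", "payload": {"motion": [[[0.02,0,0.7,0,0,0],[0.03,0,0.7,0,0,0],[0,0,0.7,0,0,0],[0,0,0.5,0,0,0],[0,0,0.25,0,0,0],[0,0,0,0,0,0]]]}}

```text
t: 4.0
ee_pos: [0.5567, -0.2631, 0.091]
tcp_rot: [[0.289, 0.893, -0.345], [0.573, -0.45, -0.685], [-0.766, 0.0, -0.642]]
contact_force: [0.4, -0.5, 0.2]
opening: 1.0
grip_force: 0.0
```

>>> {"api": "arm_command", "payload": {"motion": [[[0,0,0,0,0,0],[0,0,0,0,0,0],[0,0,0,0,0,0],[0,0,0,0,0,0],[0,0,0,0,0,0],[0,0,0,0,0,0]]], "hand": 1, "force": 25}}

```text
t: 4.6
ee_pos: [0.557, -0.2627, 0.0909]
tcp_rot: [[0.289, 0.893, -0.344], [0.574, -0.449, -0.685], [-0.766, 0.001, -0.642]]
contact_force: [-0.2, -1.2, 1.1]
opening: 0.537
grip_force: 0.0
```

```bash
python3 - <<'E'
from h import *
s=r.read_state();print(s["opening"]*93,s["grip_force"],s["contact_force"])
p,R=cur();tz=R[:,2];u1=np.array([.449,.893,0])
P=np.array([.5528,-.2705,.085]);print("P in tool",R.T@(P-p)*1e3)
# straight lift 80mm, then rotate 90 about carton centre while moving to placing centre at height .13, then lower
o=R.T@(np.array([.5528,-.2705,.075])-p); 
q=plan((p,R),(p+[0,0,.08],R));print("--")
R2=R@Ro.from_euler('y',90,degrees=True).as_matrix()
for C in([.56,-.15,.12],[.56,-.15,.03]):
    q=plan(q,(np.array(C)-R2@o,R2));print("--",q[0])
print(R2)
E
```

```text
49.937146720276544 0.0 [-0.20357393 -1.18009385  1.13546141]
P in tool [-1.13624861 -0.25389511 10.60689498]
[[-0.68,0,-0.57,0,0,0],[-0.68,0,-0.57,0,0,0],[-0.68,0,-0.57,0,0,0]]
--
[[0.14,-0.08,-0.06,0,0.93,0],[0.14,-0.07,-0.05,0,0.94,0],[0.15,-0.08,-0.04,0,0.93,0],[0.15,-0.07,-0.03,0,0.94,0],[0.15,-0.08,-0.02,0,0.93,0],[0.15,-0.07,-0.01,0,0.94,0],[0.15,-0.08,0.01,0,0.93,0],[0.15,-0.08,0.01,0,0.94,0]]
[[0.15,-0.07,0.03,0,0.93,0],[0.15,-0.08,0.04,0,0.94,0],[0.15,-0.07,0.05,0,0.93,0],[0.14,-0.08,0.05,0,0.94,0],[0.13,-0.07,0.07,0,0.93,0],[0.13,-0.08,0.08,0,0.94,0],[0.12,-0.07,0.09,0,0.93,0],[0.12,-0.08,0.1,0,0.94,0]]
[[0.11,-0.08,0.11,0,0.93,0],[0.1,-0.07,0.11,0,0.94,0],[0.09,-0.08,0.12,0,0.93,0],[0.08,-0.07,0.13,0,0.94,0],[0.07,-0.08,0.13,0,0.93,0]]
-- [ 0.55297879 -0.16445128  0.12892971]
[[-0.48,0,0.58,0,0,0],[-0.48,0,0.57,0,0,0],[-0.48,0,0.58,0,0,0],[-0.48,0,0.57,0,0,0]]
-- [ 0.55307956 -0.16435157  0.0390479 ]
[[ 3.43939334e-01  8.93474308e-01  2.88806847e-01]
 [ 6.84958188e-01 -4.49114024e-01  5.73697546e-01]
 [ 6.42291223e-01  5.03462723e-04 -7.66460522e-01]]
```

>>> {"api": "arm_command", "payload": {"motion": [[[0,0,0,0,0,0],[0,0,0,0,0,0],[0,0,0,0,0,0]]]}}

```text
t: 4.9
ee_pos: [0.557, -0.2628, 0.091]
tcp_rot: [[0.289, 0.893, -0.344], [0.574, -0.449, -0.685], [-0.766, 0.001, -0.642]]
contact_force: [-0.4, 0.6, -0.2]
opening: 0.486
grip_force: 24.9
```

>>> {"api": "arm_command", "payload": {"motion": [[[-0.17,0,-0.14,0,0,0],[-0.34,0,-0.28,0,0,0],[-0.5,0,-0.43,0,0,0],[-0.5,0,-0.43,0,0,0],[-0.34,0,-0.28,0,0,0],[-0.17,0,-0.14,0,0,0]]]}}

```text
t: 5.5
ee_pos: [0.5575, -0.2627, 0.1724]
tcp_rot: [[0.291, 0.893, -0.342], [0.573, -0.449, -0.685], [-0.766, 0.003, -0.643]]
contact_force: [0.6, -0.2, -2.9]
opening: 0.482
grip_force: 24.9
```

Holding (45 mm opening, 25 N, about 0.28 kg). Now rotating.

>>> {"api": "arm_command", "payload": {"motion": [[[0.14,-0.08,-0.06,0,0.5,0],[0.14,-0.07,-0.05,0,0.94,0],[0.15,-0.08,-0.04,0,0.93,0],[0.15,-0.07,-0.03,0,0.94,0],[0.15,-0.08,-0.02,0,0.93,0],[0.15,-0.07,-0.01,0,0.94,0],[0.15,-0.08,0.01,0,0.93,0],[0.15,-0.08,0.01,0,0.94,0]]]}}

```text
t: 6.3
ee_pos: [0.5549, -0.2254, 0.1534]
tcp_rot: [[0.428, 0.894, -0.135], [0.852, -0.449, -0.27], [-0.302, 0.0, -0.953]]
contact_force: [-0.1, -0.4, -2.9]
opening: 0.484
grip_force: 24.9
```

>>> {"api": "arm_command", "payload": {"motion": [[[0.15,-0.07,0.03,0,0.93,0],[0.15,-0.08,0.04,0,0.94,0],[0.15,-0.07,0.05,0,0.93,0],[0.14,-0.08,0.05,0,0.94,0],[0.13,-0.07,0.07,0,0.93,0],[0.13,-0.08,0.08,0,0.94,0],[0.12,-0.07,0.09,0,0.93,0],[0.12,-0.08,0.1,0,0.94,0]]]}}

```text
t: 7.1
ee_pos: [0.5534, -0.1885, 0.1363]
tcp_rot: [[0.43, 0.894, 0.13], [0.856, -0.449, 0.257], [0.288, 0.001, -0.958]]
contact_force: [-0.4, 0.5, -3.1]
opening: 0.485
grip_force: 24.9
```

>>> {"api": "arm_command", "payload": {"motion": [[[0.11,-0.08,0.11,0,0.93,0],[0.1,-0.07,0.11,0,0.94,0],[0.09,-0.08,0.12,0,0.93,0],[0.08,-0.07,0.13,0,0.94,0],[0.07,-0.08,0.13,0,0.93,0],[0,0,0,0,0.43,0],[0,0,0,0,0,0]]]}}

```text
t: 7.8
ee_pos: [0.5519, -0.1661, 0.125]
tcp_rot: [[0.345, 0.893, 0.288], [0.685, -0.45, 0.573], [0.642, -0.001, -0.767]]
contact_force: [1.3, 0.3, -3.0]
opening: 0.482
grip_force: 24.9
```

```bash
python3 - <<'E'
from h import *
s=r.read_state();print(s["ee_pos"],s["tcp_rot"],s["opening"],s["grip_force"],s["joint_pos"].round(1))
R=s["tcp_rot"];o=np.array([.0077-.0011,0,.0106+.0064]);print("carton axis z (x dir should be at 50deg):",np.degrees(np.arcsin(R[2,0])))
print("est centre",s["ee_pos"]+R@np.array([-.0011+.00766,0,.0106+.00642]))
a=cam("scene")["frame"][100:250,180:405];b=cam("top")["frame"][120:270,270:495]
cv2.imwrite("pics/c4.png",np.hstack([cv2.resize(x[:,:,::-1],(400,267),interpolation=2) for x in(a,b)]))
E
```

```text
[ 0.55192952 -0.16613964  0.12496419] [[ 3.45150887e-01  8.93268317e-01  2.87997532e-01]
 [ 6.84888126e-01 -4.49523353e-01  5.73460557e-01]
 [ 6.41715763e-01 -6.84330529e-04 -7.66942248e-01]] 0.4819886077561642 24.936051070690155 [-37.8  35.6  98.5  44.7  63.6 -38.1]
carton axis z (x dir should be at 50deg): 39.91987890823859
est centre [ 0.55909543 -0.15188647  0.11612049]
```

View pics/c4.png

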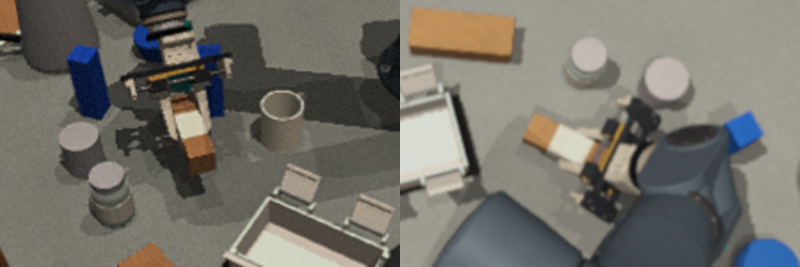

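The carton hangs level, with its far end at (200,155) left and (540,130) right. The counter below it is clear. Lowering, slowly at the end.

>>> {"api": "arm_command", "payload": {"motion": [[[-0.3,0,0.36,0,0,0],[-0.53,0,0.64,0,0,0],[-0.43,0,0.51,0,0,0],[-0.3,0,0.36,0,0,0],[-0.17,0,0.2,0,0,0],[-0.09,0,0.1,0,0,0],[0,0,0,0,0,0]]]}}

```text
t: 8.6
ee_pos: [0.5525, -0.1658, 0.0404]
tcp_rot: [[0.344, 0.893, 0.289], [0.685, -0.449, 0.573], [0.642, 0.001, -0.767]]
contact_force: [-0.1, -0.5, -3.1]
opening: 0.487
grip_force: 24.9
```

>>> {"api": "arm_command", "payload": {"motion": [[[-0.04,0,0.05,0,0,0],[-0.02,0,0.025,0,0,0],[-0.02,0,0.025,0,0,0],[-0.02,0,0.025,0,0,0],[0,0,0,0,0,0]]]}}

```text
t: 9.1
ee_pos: [0.5524, -0.1657, 0.0357]
tcp_rot: [[0.344, 0.893, 0.289], [0.685, -0.449, 0.573], [0.642, 0.0, -0.767]]
contact_force: [-0.1, -1.2, -2.8]
opening: 0.485
grip_force: 24.9
```

>>> {"api": "arm_command", "payload": {"motion": [[[-0.02,0,0.025,0,0,0],[-0.02,0,0.025,0,0,0],[-0.02,0,0.025,0,0,0],[0,0,0,0,0,0]]]}}

```text
t: 9.5
ee_pos: [0.5524, -0.1656, 0.0327]
tcp_rot: [[0.344, 0.893, 0.289], [0.685, -0.449, 0.573], [0.642, 0.0, -0.767]]
contact_force: [0.0, 0.6, -1.8]
opening: 0.485
grip_force: 24.9
```

>>> {"api": "arm_command", "payload": {"motion": [[[-0.02,0,0.025,0,0,0],[-0.01,0,0.013,0,0,0],[0,0,0,0,0,0]]]}}

```text
t: 9.8
ee_pos: [0.5525, -0.1656, 0.0315]
tcp_rot: [[0.344, 0.893, 0.289], [0.685, -0.449, 0.574], [0.642, 0.0, -0.767]]
contact_force: [-0.4, -1.3, -0.9]
opening: 0.484
grip_force: 24.9
```

>>> {"api": "arm_command", "payload": {"motion": [[[-0.015,0,0.02,0,0,0],[-0.01,0,0.01,0,0,0],[0,0,0,0,0,0]]]}}

```text
t: 10.1
ee_pos: [0.5527, -0.1657, 0.0311]
tcp_rot: [[0.343, 0.894, 0.289], [0.685, -0.449, 0.574], [0.643, 0.001, -0.766]]
contact_force: [-3.5, -2.1, 9.0]
opening: 0.484
grip_force: 25.0
```

>>> {"api": "arm_command", "payload": {"motion": [[[0,0,0,0,0,0],[0,0,0,0,0,0],[0,0,0,0,0,0],[0,0,0,0,0,0],[0,0,0,0,0,0]]], "hand": 0.2}}

```text
t: 10.6
ee_pos: [0.5525, -0.1655, 0.0301]
tcp_rot: [[0.344, 0.893, 0.289], [0.685, -0.449, 0.573], [0.642, 0.0, -0.767]]
contact_force: [0.5, -0.1, -0.9]
opening: 0.791
grip_force: 0.0
```

>>> {"api": "arm_command", "payload": {"motion": [[[0,0,-0.4,0,0,0],[0,0,-0.8,0,0,0],[0,0,-1,0,0,0],[0,0,-1,0,0,0],[0,0,-1,0,0,0]]]}}

```text
t: 11.1
ee_pos: [0.5154, -0.2389, 0.1283]
tcp_rot: [[0.344, 0.893, 0.289], [0.685, -0.449, 0.573], [0.642, 0.001, -0.767]]
contact_force: [-0.4, -0.1, 0.6]
opening: 0.799
grip_force: 0.0
```

```bash
python3 - <<'E'
from h import *
save(cam("scene"),"pics/s5.png");c=cam("top");save(c,"pics/t5.png")
b=c["frame"][150:250,290:440];a=cv2.imread("pics/s5.png")[130:230,220:370]
cv2.imwrite("pics/c5.png",np.hstack([cv2.resize(x,(400,267),interpolation=2) for x in(a,b[:,:,::-1])]))
E
```

```text
(no output)
```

View pics/c5.png

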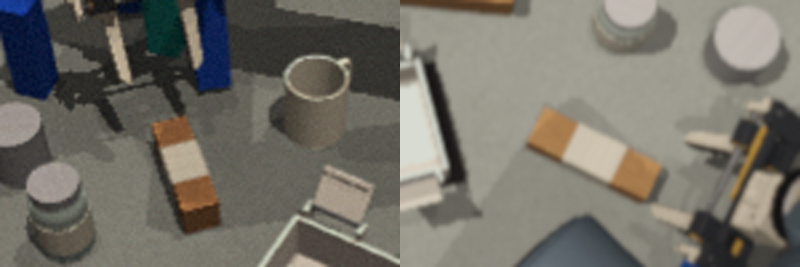

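```bash
python3 - <<'E'
from h import *
c=cam("top");k=400/150
C=np.array([onz(c,290+(x-400+.5)/k-.5,150+(y+.5)/k-.5,.045)[:2] for x,y in[(548,108),(664,163),(645,200),(528,148)]])
e=np.diff(np.vstack([C,C[:1]]),axis=0);print(C.mean(0),np.linalg.norm(e,axis=1),np.degrees(np.arctan2(e[:,1],e[:,0])))
m=np.r_[(C.mean(0)),0]
q=plan(cur(),pose(m+[0,0,.12],-26.7,0));print("--");q=plan(q,pose(m+[0,0,.05],-26.7,0))
E
```

```text
[ 0.5578716  -0.15299039] [0.14573729 0.04806225 0.14458886 0.0520937 ] [-115.82690512  152.17786567   65.78154978  -26.34159402]
[[0.25,-0.01,0.25,0.01,-0.97,0],[0.27,0,0.23,0,-0.96,0],[0.29,-0.01,0.21,0.01,-0.97,0],[0.31,0,0.19,0,-0.97,0],[0.31,-0.01,0.16,0.01,-0.96,0],[0.33,-0.01,0.13,0,-0.97,0],[0.34,0,0.12,0.01,-0.97,0],[0.35,-0.01,0.08,0,-0.96,0]]
[[0.35,0,0.06,0,-0.97,0]]
--
[[0,0,0.78,0,0,0],[0,0,0.77,0,0,0],[0,0,0.78,0,0,0]]
```

The carton lies flat at (600,155) in the right crop. It measures (0.558, -0.153), which matches the estimate from the arm pose.

>>> {"api": "arm_command", "payload": {"motion": [[[0.25,-0.01,0.25,0.01,-0.97,0],[0.27,0,0.23,0,-0.96,0],[0.29,-0.01,0.21,0.01,-0.97,0],[0.31,0,0.19,0,-0.97,0],[0.31,-0.01,0.16,0.01,-0.96,0],[0.33,-0.01,0.13,0,-0.97,0],[0.34,0,0.12,0.01,-0.97,0],[0.35,-0.01,0.08,0,-0.96,0]]]}}

```text
t: 12.05
ee_pos: [0.5529, -0.1597, 0.1188]
tcp_rot: [[0.446, 0.894, 0.031], [0.892, -0.447, 0.069], [0.076, -0.003, -0.997]]
contact_force: [-0.4, 0.0, 0.0]
opening: 0.804
grip_force: 0.0
```

>>> {"api": "arm_command", "payload": {"motion": [[[0.35,0,0.06,0,-0.97,0],[0,0,0,0,0,0],[0,0,0.7,0,0,0],[0,0,0.7,0,0,0],[0,0,0.6,0,0,0],[0,0,0.33,0,0,0],[0,0,0,0,0,0]]]}}

```text
t: 12.75
ee_pos: [0.5566, -0.1511, 0.0472]
tcp_rot: [[0.448, 0.894, -0.004], [0.894, -0.448, 0.004], [0.002, -0.005, -1.0]]
contact_force: [-0.5, -0.1, 1.4]
opening: 0.802
grip_force: 0.0
```

>>> {"api": "arm_command", "payload": {"motion": [[[0,0,0,0,0,0],[0,0,0,0,0,0],[0,0,0,0,0,0],[0,0,0,0,0,0],[0,0,0,0,0,0],[0,0,0,0,0,0]]], "hand": 1, "force": 30}}

```text
t: 13.35
ee_pos: [0.5581, -0.1514, 0.0493]
tcp_rot: [[0.448, 0.894, -0.001], [0.894, -0.448, 0.002], [0.001, -0.001, -1.0]]
contact_force: [0.5, -0.3, 4.8]
opening: 0.48
grip_force: 30.0
```

```bash
python3 - <<'E'
from h import *
s=r.read_state();p,R=cur();print(s["opening"]*93,s["grip_force"],p,R,s["joint_pos"].round(1))
print("carton mid in tool",R.T@(np.array([.5585,-.1525,.0225])-p)*1e3)
E
```

```text
44.64754741240765 30.002706348896027 [ 0.55806889 -0.15141546  0.0492749 ] [[ 4.48021628e-01  8.94022571e-01 -5.13649732e-04]
 [ 8.94021834e-01 -4.48020303e-01  1.66375589e-03]
 [ 1.25730981e-03 -1.20461270e-03 -9.99998484e-01]] [-19.8  37.6  97.7   0.1  44.8   6.7]
carton mid in tool [-0.81012137  0.90356722 26.77283023]
```

```bash
python3 - <<'E'
from h import *
q=cur();B=np.array([.571,.137,0])
q=plan(q,(q[0]+[0,0,.17],q[1]));print("--")
q=plan(q,pose(B+[0,0,.21],15.1,0));print("--")
E
```

```text
[[0,0,-0.94,0,0,0],[0,0,-0.95,0,0,0],[0,0,-0.94,0,0,0],[0,0,-0.95,0,0,0],[0.01,-0.01,-0.94,0,0,0],[0,0,-0.95,0,0,0]]
--
[[0.88,-0.39,0.03,0,0,-0.91],[0.9,-0.33,0.04,0,0,-0.91],[0.93,-0.26,0.03,0,-0.01,-0.91],[0.94,-0.19,0.03,0,0,-0.91],[0.96,-0.12,0.03,0,0,-0.91],[0.96,-0.06,0.03,-0.01,0,-0.91],[0.96,0.02,0.04,0,0,-0.91],[0.96,0.08,0.03,0,-0.01,-0.91]]
[[0.95,0.16,0.03,0,0,-0.91],[0.93,0.22,0.03,0,0,-0.91]]
--
```

>>> {"api": "arm_command", "payload": {"motion": [[[0,0,-0.3,0,0,0],[0,0,-0.8,0,0,0],[0,0,-1,0,0,0],[0,0,-1,0,0,0],[0,0,-1,0,0,0],[0,0,-1,0,0,0],[0,0,-0.5,0,0,0]]]}}

```text
t: 14.05
ee_pos: [0.5581, -0.1517, 0.2195]
tcp_rot: [[0.448, 0.894, 0.0], [0.894, -0.448, 0.001], [0.001, -0.0, -1.0]]
contact_force: [0.8, 0.1, -2.7]
opening: 0.484
grip_force: 30.0
```

>>> {"api": "arm_command", "payload": {"motion": [[[0.5,-0.2,0.03,0,0,0],[0.88,-0.39,0.03,0,0,-0.91],[0.9,-0.33,0.04,0,0,-0.91],[0.93,-0.26,0.03,0,-0.01,-0.91],[0.94,-0.19,0.03,0,0,-0.91],[0.96,-0.12,0.03,0,0,-0.91],[0.96,-0.06,0.03,-0.01,0,-0.91],[0.96,0.02,0.04,0,0,-0.91]]]}}

```text
t: 14.85
ee_pos: [0.5672, 0.0684, 0.208]
tcp_rot: [[-0.048, 0.999, -0.004], [0.999, 0.048, 0.001], [0.002, -0.004, -1.0]]
contact_force: [-0.3, -0.3, -2.2]
opening: 0.478
grip_force: 30.0
```

>>> {"api": "arm_command", "payload": {"motion": [[[0.7,0.08,0.03,0,-0.01,-0.91],[0.5,0.12,0.03,0,0,-0.91],[0.3,0.06,0,0,0,-0.91],[0,0,0,0,0,0]]]}}

```text
t: 15.25
ee_pos: [0.5706, 0.1136, 0.2063]
tcp_rot: [[-0.263, 0.965, -0.003], [0.965, 0.263, 0.0], [0.001, -0.003, -1.0]]
contact_force: [-0.2, -0.0, -2.9]
opening: 0.481
grip_force: 30.0
```

```bash
python3 - <<'E'
from h import *
s=r.read_state();p,R=cur();print(s["opening"]*93,s["grip_force"],p,s["joint_pos"].round(1))
plan((p,R),pose([.571,.137,.21],15.1,0))
print(np.degrees(np.arctan2(R[1,1],R[0,1])))
save(cam("scene"),"pics/s6.png");save(cam("top"),"pics/t6.png")
a=cv2.imread("pics/s6.png")[140:320,260:470];b=cv2.imread("pics/t6.png")[120:300,150:360]
cv2.imwrite("pics/c6.png",np.hstack([cv2.resize(x,(400,343),interpolation=2) for x in(a,b)]))
E
```

```text
44.7322122295249 29.998027682304382 [0.57062104 0.11361644 0.20627723] [ 6.7 25.5 91.7  0.1 63.  -8.6]
[[0.75,0.22,-0.12,-0.04,-0.02,0.03]]
15.252753537712419
```

View pics/c6.png

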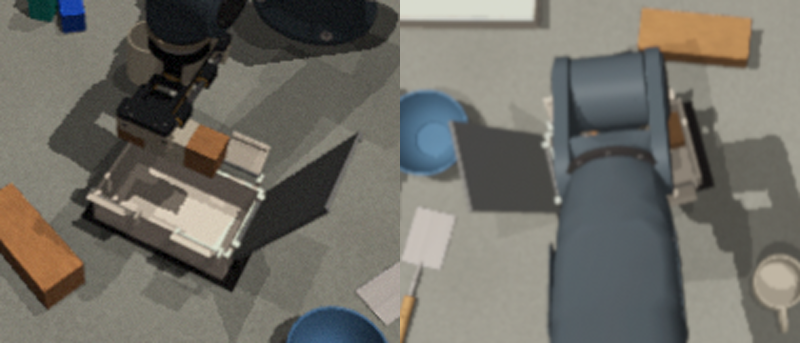

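The carton is held level over the open box, aligned with it. Left crop: its end face is at (207,150) and the box floor at (190,205). Moving 23 mm along and lowering.

>>> {"api": "arm_command", "payload": {"motion": [[[0.4,0.11,0,-0.02,-0.01,0],[0.35,0.11,0,-0.02,-0.01,0],[0,0,0,0,0,0],[0,0,0.6,0,0,0],[0,0,0.8,0,0,0],[0,0,0.8,0,0,0],[0,0,0.8,0,0,0],[0,0,0.5,0,0,0]]]}}

```text
t: 16.15
ee_pos: [0.5719, 0.1352, 0.1008]
tcp_rot: [[-0.26, 0.966, 0.001], [0.966, 0.26, -0.001], [-0.001, 0.001, -1.0]]
contact_force: [-0.1, -0.1, -2.7]
opening: 0.479
grip_force: 30.0
```

>>> {"api": "arm_command", "payload": {"motion": [[[0,0,0.4,0,0,0],[0,0,0.4,0,0,0],[0,0,0.3,0,0,0],[0,0,0.1,0,0,0],[0,0,0,0,0,0]]]}}

```text
t: 16.65
ee_pos: [0.5726, 0.1354, 0.0664]
tcp_rot: [[-0.26, 0.966, 0.002], [0.966, 0.26, -0.0], [-0.001, 0.002, -1.0]]
contact_force: [-0.4, 0.6, -2.8]
opening: 0.484
grip_force: 30.0
```

>>> {"api": "arm_command", "payload": {"motion": [[[0,0,0.12,0,0,0],[0,0,0.1,0,0,0],[0,0,0.06,0,0,0],[0,0,0.03,0,0,0],[0,0,0,0,0,0]]]}}

```text
t: 17.15
ee_pos: [0.5726, 0.1353, 0.0571]
tcp_rot: [[-0.26, 0.966, 0.002], [0.966, 0.26, -0.0], [-0.001, 0.002, -1.0]]
contact_force: [0.5, -0.0, -2.4]
opening: 0.477
grip_force: 30.0
```

>>> {"api": "arm_command", "payload": {"motion": [[[0,0,0.03,0,0,0],[0,0,0.03,0,0,0],[0,0,0,0,0,0]]]}}

```text
t: 17.45
ee_pos: [0.5726, 0.1353, 0.0553]
tcp_rot: [[-0.26, 0.966, 0.002], [0.966, 0.26, -0.0], [-0.001, 0.002, -1.0]]
contact_force: [0.1, 0.1, -2.3]
opening: 0.481
grip_force: 30.0
```

>>> {"api": "arm_command", "payload": {"motion": [[[0,0,0.03,0,0,0],[0,0,0.02,0,0,0],[0,0,0,0,0,0]]]}}

```text
t: 17.75
ee_pos: [0.5727, 0.1353, 0.0543]
tcp_rot: [[-0.26, 0.966, 0.003], [0.966, 0.26, -0.0], [-0.001, 0.002, -1.0]]
contact_force: [-1.3, -0.4, 3.6]
opening: 0.477
grip_force: 30.0
```

>>> {"api": "arm_command", "payload": {"motion": [[[0,0,0.02,0,0,0],[0,0,0,0,0,0]]]}}

```text
t: 17.95
ee_pos: [0.5727, 0.1353, 0.0543]
tcp_rot: [[-0.26, 0.966, 0.003], [0.966, 0.26, -0.0], [-0.001, 0.002, -1.0]]
contact_force: [-4.0, -1.4, 10.9]
opening: 0.481
grip_force: 30.0
```

>>> {"api": "arm_command", "payload": {"motion": [[[0,0,0,0,0,0],[0,0,0,0,0,0],[0,0,0,0,0,0],[0,0,0,0,0,0]]], "hand": 0.34}}

```text
t: 18.35
ee_pos: [0.5727, 0.1353, 0.0532]
tcp_rot: [[-0.26, 0.966, 0.003], [0.966, 0.26, -0.0], [-0.001, 0.002, -1.0]]
contact_force: [0.4, -0.8, 0.6]
opening: 0.657
grip_force: 0.0
```

>>> {"api": "arm_command", "payload": {"motion": [[[0,0,-0.3,0,0,0],[0,0,-0.8,0,0,0],[0,0,-1,0,0,0],[0,0,-1,0,0,0],[0,0,-1,0,0,0],[0,0,-1,0,0,0],[0,0,-1,0,0,0],[0,0,-1,0,0,0]]]}}

```text
t: 19.15
ee_pos: [0.5719, 0.1353, 0.2683]
tcp_rot: [[-0.26, 0.966, 0.003], [0.966, 0.26, -0.0], [-0.001, 0.003, -1.0]]
contact_force: [-0.2, 0.4, 0.1]
opening: 0.663
grip_force: 0.0
```

>>> {"api": "arm_command", "payload": {"motion": [[[0,0,-1,0,0,0],[0,0,-1,0,0,0],[0,0,-1,0,0,0],[0.5,0,0,0,0,0],[0.9,0,0,0,0,0],[1,0,0,0,0,0],[1,0,0,0,0,0],[1,0,0,0,0,0]]], "hand": 1}}

```text
t: 19.95
ee_pos: [0.5366, 0.2642, 0.3559]
tcp_rot: [[-0.26, 0.966, 0.002], [0.966, 0.26, -0.0], [-0.001, 0.002, -1.0]]
contact_force: [1.1, 0.2, 0.1]
opening: 0.032
grip_force: 0.0
```

```bash
cat >> h.py <<'E'
TH=np.radians(15.1);BX=np.array([-np.sin(TH),np.cos(TH),0]);BY=np.array([-np.cos(TH),-np.sin(TH),0]);B0=np.array([.571,.137,0])
Rb=np.column_stack([BX,BY,[0,0,1]])
def tobox(p): return Rb.T@(np.array(p)-B0)
def fromb(b): return B0+Rb@np.array(b,float)
E
python3 - <<'E'
from h import *
s=r.read_state();p,R=cur();print(p,tobox(p),s["joint_pos"].round(1))
# carton in box, lid edge check: save pictures; project lid edge predicted
c=cam("top");save(c,"pics/t7.png")
for a in(2.0,):
  for y in(-.065,.065): print(proj(c,fromb([.112+.222*np.cos(a),y,.07+.222*np.sin(a)])))
q=plan((p,R),pose(fromb([.25,0,p[2]]),15.1,0))
E
```

```text
[0.53658343 0.26420311 0.35589502] [1.31776791e-01 9.12706327e-05 3.55895019e-01] [21.8 20.3 78.2 -0.1 81.5  6.7]
[[246.31246364 165.32212472]]
[[258.0560906  212.56223726]]
[[0.79,0,0,0,0,0],[0.79,0,0,0.01,0,0],[0.78,0,0,0,0.01,0],[0.79,0,0,0.01,0,0],[0.79,0,0,0,0,0]]
```

>>> {"api": "arm_command", "payload": {"motion": [[[0.8,0,0,0,0,0],[0.8,0,0,0,0,0],[0.8,0,0,0,0,0],[0.8,0,0,0,0,0],[0.75,0,0,0,0,0],[0,0,0.8,0,0,0],[0,0,0.9,0,0,0],[0,0,0.9,0,0,0]]]}}

```text
t: 20.8
ee_pos: [0.5062, 0.3775, 0.2769]
tcp_rot: [[-0.261, 0.965, 0.002], [0.965, 0.261, -0.0], [-0.001, 0.002, -1.0]]
contact_force: [-0.0, 0.1, 0.1]
opening: 0.008
grip_force: 0.0
```

>>> {"api": "arm_command", "payload": {"motion": [[[0,0,0.7,0,0,0],[0,0,0,0,0,0],[-0.3,0,0,0,0,0],[-0.3,0,0,0,0,0],[-0.3,0,0,0,0,0],[-0.3,0,0,0,0,0],[-0.3,0,0,0,0,0],[0,0,0,0,0,0]]]}}

```text
t: 21.6
ee_pos: [0.5191, 0.3326, 0.2574]
tcp_rot: [[-0.259, 0.966, 0.003], [0.966, 0.259, -0.0], [-0.001, 0.003, -1.0]]
contact_force: [-0.2, 0.9, -0.1]
opening: 0.001
grip_force: 0.2
```

```bash
python3 - <<'E'
from h import *
s=r.read_state();print(tobox(s["ee_pos"]),s["contact_force"])
E
```

```text
[ 0.20239545 -0.00082641  0.25740222] [-0.21443709  0.94547577 -0.08771908]
```

>>> {"api": "arm_command", "payload": {"motion": [[[-0.25,0,0,0,0,0],[-0.25,0,0,0,0,0],[-0.25,0,0,0,0,0],[-0.25,0,0,0,0,0],[-0.25,0,0,0,0,0],[-0.25,0,0,0,0,0],[-0.2,0,0,0,0,0],[0,0,0,0,0,0]]]}}

```text
t: 22.4
ee_pos: [0.5322, 0.2837, 0.2572]
tcp_rot: [[-0.26, 0.966, 0.002], [0.966, 0.26, -0.0], [-0.001, 0.002, -1.0]]
contact_force: [-0.8, -0.0, -0.1]
opening: 0.005
grip_force: 0.0
```

```bash
python3 - <<'E'
from h import *
s=r.read_state();print(tobox(s["ee_pos"]),s["contact_force"])
c=cam("scene");save(c,"pics/s8.png")
# darkness of the lid plate colour (dark grey) where an upright lid should stand versus where a shut lid would be
h=lambda a,f,y:[.112-f*.222*np.cos(a),y,.07+f*.222*np.sin(a)]
for a in(0,.3,.6,1.0,1.3,1.4,1.5,1.7):
    v=[c["frame"][int(round(p[1])),int(round(p[0]))].mean() for f in(.5,.75,.95) for y in(-.05,0,.05) for p in proj(c,fromb(h(a,f,y)))]
    print(a,np.round(v).astype(int))
E
```

```text
[ 0.15179423 -0.0007292   0.25715001] [-0.80535952 -0.00750661 -0.10033286]
0 [66 79 63 31 53 62 97 97 67]
0.3 [166  62 102 107  64  50 121 123 120]
0.6 [148  63  44  80  54  74 180 162 157]
1.0 [83 62 78 63 39 41 43 73 62]
1.3 [ 67  47  68  68  80 111  42  73 123]
1.4 [ 62  59  27  59  70  99  80 101 117]
1.5 [ 63  63  20  50  21  42  76 102 114]
1.7 [28 27 27 27 12  9 54 27 13]
```

>>> {"api": "arm_command", "payload": {"motion": [[[-0.25,0,0,0,0,0],[-0.25,0,0,0,0,0],[-0.2,0,0,0,0,0],[0,0,0,0,0,0],[0,0,0,0,0,0],[0,0,0,0,0,0],[0,0,0,0,0,0],[0,0,0,0,0,0]]]}}

```text
t: 23.25
ee_pos: [0.5373, 0.2644, 0.2572]
tcp_rot: [[-0.261, 0.965, 0.002], [0.965, 0.261, -0.0], [-0.001, 0.002, -1.0]]
contact_force: [-0.1, -0.5, -0.4]
opening: 0.003
grip_force: 0.0
```

>>> {"api": "arm_command", "payload": {"motion": [[[0,0,-0.5,0,0,0],[0,0,-0.9,0,0,0],[0,0,-0.9,0,0,0],[0,0,0,0,0,0],[0,0,0,0,0,0],[0,0,0,0,0,0]]]}}

```text
t: 23.85
ee_pos: [0.5368, 0.2642, 0.325]
tcp_rot: [[-0.26, 0.966, 0.001], [0.966, 0.26, -0.001], [-0.001, 0.0, -1.0]]
contact_force: [0.5, -0.2, 0.0]
opening: 0.007
grip_force: 0.0
```

```bash
python3 - <<'E'
from h import *
s=r.read_state();print(tobox(s["ee_pos"]),s["contact_force"])
c=cam("scene");save(c,"pics/s9.png");old=cv2.imread("pics/s8.png")[:,:,::-1]
for x in(-.09,-.05,0,.05,.09):
    P=[proj(c,fromb([x,y,.076]))[0] for y in(-.04,0,.04)]
    print(x,[c["frame"][int(p[1]),int(p[0])].tolist() for p in P],[old[int(p[1]),int(p[0])].tolist() for p in P])
E
```

```text
[ 1.31701415e-01 -1.21256503e-04  3.24960973e-01] [ 0.5437538  -0.24685367  0.0353685 ]
-0.09 [[109, 101, 89], [77, 70, 65], [65, 57, 55]] [[102, 95, 86], [107, 100, 88], [75, 69, 64]]
-0.05 [[139, 92, 56], [73, 50, 37], [71, 61, 55]] [[137, 88, 51], [82, 54, 37], [68, 65, 57]]
0 [[125, 116, 98], [88, 78, 68], [62, 54, 53]] [[121, 110, 97], [92, 80, 72], [72, 66, 60]]
0.05 [[49, 33, 26], [64, 43, 28], [72, 66, 59]] [[59, 37, 20], [62, 40, 24], [67, 57, 54]]
0.09 [[124, 114, 101], [93, 83, 75], [66, 60, 54]] [[91, 83, 76], [94, 87, 81], [67, 61, 56]]
```

```bash
python3 - <<'E'
from h import *
s0=cv2.imread("pics/scene0.png").astype(int);c=cam("scene");n=c["frame"][:,:,::-1].astype(int)
t0=cv2.imread("pics/top0.png").astype(int);ct=cam("top");tn=ct["frame"][:,:,::-1].astype(int)
L=lambda a,f,y:[.112-f*.222*np.cos(a),y,.07+f*.222*np.sin(a)]
def mask(c,a):
    P=np.array([proj(c,fromb(L(a,f,y)))[0] for f,y in[(.05,-.06),(.98,-.06),(.98,.06),(.05,.06)]])
    m=np.zeros((400,640),np.uint8);cv2.fillPoly(m,[np.round(P).astype(np.int32)],1);return m>0,P
print("s0 lid colour",s0[mask(c,2.0)[0]].mean(0),"t0",t0[mask(ct,2.0)[0]].mean(0))
for a in np.arange(0,2.05,.2):
    ms,_=mask(c,a);mt,_=mask(ct,a)
    dk=lambda im,m:((im.max(2)<80)&(np.ptp(im,axis=2)<14))[m].mean().round(2)
    print(round(a,1),"scene dark",dk(n,ms),"was",dk(s0,ms),"top dark",dk(tn,mt),"was",dk(t0,mt),"samechg",np.abs(n-s0)[ms].mean().round())
E
```

```text
s0 lid colour [36.75737705 38.55       38.98032787] t0 [64.89345992 67.3992616  67.89662447]
0.0 scene dark 0.3 was 0.1 top dark 0.0 was 0.0 samechg 71.0
0.2 scene dark 0.35 was 0.1 top dark 0.0 was 0.0 samechg 65.0
0.4 scene dark 0.4 was 0.1 top dark 0.0 was 0.0 samechg 60.0
0.6 scene dark 0.42 was 0.11 top dark 0.0 was 0.0 samechg 56.0
0.8 scene dark 0.5 was 0.11 top dark 0.0 was 0.0 samechg 53.0
1.0 scene dark 0.53 was 0.09 top dark 0.0 was 0.0 samechg 51.0
1.2 scene dark 0.41 was 0.08 top dark 0.0 was 0.0 samechg 43.0
1.4 scene dark 0.46 was 0.07 top dark 0.11 was 0.0 samechg 46.0
1.6 scene dark 0.97 was 0.05 top dark 0.71 was 0.67 samechg 79.0
1.8 scene dark 0.27 was 0.54 top dark 0.52 was 0.86 samechg 37.0
2.0 scene dark 0.15 was 1.0 top dark 0.43 was 0.97 samechg 58.0
```

The lid is balanced at about 1.6 rad, right at upright. I'll go round behind it and push further.

>>> {"api": "arm_command", "payload": {"motion": [[[0.8,0,0,0,0,0],[0.9,0,0,0,0,0],[0,0,0.7,0,0,0],[0,0,0.9,0,0,0],[0,0,0.65,0,0,0],[-0.4,0,0,0,0,0],[-0.5,0,0,0,0,0],[-0.5,0,0,0,0,0]]]}}

```text
t: 24.8
ee_pos: [0.5358, 0.2716, 0.2599]
tcp_rot: [[-0.26, 0.966, 0.004], [0.966, 0.26, 0.0], [-0.001, 0.004, -1.0]]
contact_force: [-0.1, -0.3, 0.4]
opening: 0.007
grip_force: 0.0
```

>>> {"api": "arm_command", "payload": {"motion": [[[-0.3,0,0,0,0,0],[-0.3,0,0,0,0,0],[-0.3,0,0,0,0,0],[-0.3,0,0,0,0,0],[-0.3,0,0,0,0,0],[-0.3,0,0,0,0,0],[0,0,0,0,0,0]]]}}

```text
t: 25.5
ee_pos: [0.5494, 0.2198, 0.2587]
tcp_rot: [[-0.26, 0.966, 0.002], [0.966, 0.26, -0.0], [-0.001, 0.002, -1.0]]
contact_force: [-0.7, 0.8, -0.6]
opening: 0.001
grip_force: 0.0
```

>>> {"api": "arm_command", "payload": {"motion": [[[0.5,0,0,0,0,0],[0,0,0,0,0,0],[0,0,0,0,0,0],[0,0,0,0,0,0],[0,0,0,0,0,0],[0,0,0,0,0,0],[0,0,0,0,0,0],[0,0,0,0,0,0]]]}}

```text
t: 26.3
ee_pos: [0.5452, 0.2353, 0.2587]
tcp_rot: [[-0.26, 0.966, 0.002], [0.966, 0.26, -0.0], [-0.001, 0.002, -1.0]]
contact_force: [-0.4, 0.2, 0.6]
opening: 0.005
grip_force: 0.0
```

```bash
cat > lid.py <<'E'
from h import *
s=r.read_state();print(s["t"],tobox(s["ee_pos"]),s["contact_force"])
c=cam("scene");n=c["frame"][:,:,::-1].astype(int)
L=lambda a,f,y:[.112-f*.222*np.cos(a),y,.07+f*.222*np.sin(a)]
for a in np.arange(0,2.05,.2):
    P=np.array([proj(c,fromb(L(a,f,y)))[0] for f,y in[(.05,-.06),(.98,-.06),(.98,.06),(.05,.06)]])
    m=np.zeros((400,640),np.uint8);cv2.fillPoly(m,[np.round(P).astype(np.int32)],1);m=m>0
    print(round(a,1),((n.max(2)<80)&(np.ptp(n,axis=2)<14))[m].mean().round(2),n[m].mean(0).round())
E
python3 lid.py
```

```text
26.3 [ 0.10158117 -0.00068021  0.25869931] [-0.38716785  0.17803646  0.57463254]
0.0 0.57 [66. 68. 70.]
0.2 0.59 [64. 67. 68.]
0.4 0.6 [63. 67. 68.]
0.6 0.58 [64. 68. 70.]
0.8 0.58 [64. 68. 71.]
1.0 0.57 [64. 68. 70.]
1.2 0.47 [67. 71. 74.]
1.4 0.41 [66. 71. 73.]
1.6 0.3 [73. 79. 82.]
1.8 0.14 [79. 87. 89.]
2.0 0.13 [88. 97. 99.]
```

>>> {"api": "arm_command", "payload": {"motion": [[[-0.24,-0.97,0.3,0,0,0],[-0.24,-0.97,0.5,0,0,0],[-0.24,-0.97,0.6,0,0,0],[-0.24,-0.97,0.7,0,0,0],[-0.24,-0.97,0.69,0,0,0],[0,0,0,0,0,0]]]}}

```text
t: 26.95
ee_pos: [0.4105, 0.1612, 0.1726]
tcp_rot: [[-0.26, 0.966, -0.003], [0.966, 0.26, -0.002], [-0.001, -0.003, -1.0]]
contact_force: [0.8, -0.5, -0.4]
opening: 0.002
grip_force: 0.0
```

```bash
python3 lid.py; python3 - <<'E'
from h import *
c=cam("scene");save(c,"pics/s10.png")
a=cv2.imread("pics/s10.png")[170:320,280:460]
cv2.imwrite("pics/c10.png",cv2.resize(a,(720,600),interpolation=2))
E
```

```text
26.95 [0.06515463 0.14867629 0.17259544] [ 0.7602326  -0.47004638 -0.35378635]
0.0 0.05 [93. 96. 98.]
0.2 0.06 [92. 96. 98.]
0.4 0.1 [92. 96. 99.]
0.6 0.15 [89. 95. 98.]
0.8 0.25 [83. 88. 91.]
1.0 0.36 [76. 81. 84.]
1.2 0.37 [77. 82. 85.]
1.4 0.11 [ 93. 101. 106.]
1.6 0.02 [ 96. 104. 106.]
1.8 0.13 [85. 93. 95.]
2.0 0.13 [ 95. 104. 106.]
```

```bash
python3 - <<'E'
from h import *
c=cam("scene");n=c["frame"].astype(int);ct=cam("top")
for nm,cc in(("scene",c),("top",ct)):
  f=cc["frame"].astype(int)
  for x in(-.1,-.06,-.02,.02,.06,.1): print(nm,x,[f[int(p[1]),int(p[0])].tolist() for y in(-.055,-.02,.02,.055) for p in[proj(cc,fromb([x,y,.076]))[0]]])
E
```

```text
scene -0.1 [[109, 107, 106], [108, 102, 101], [102, 101, 96], [63, 62, 62]]
scene -0.06 [[107, 106, 104], [106, 104, 99], [87, 84, 83], [68, 68, 63]]
scene -0.02 [[103, 102, 96], [110, 107, 103], [89, 85, 83], [65, 66, 62]]
scene 0.02 [[106, 103, 101], [106, 102, 100], [91, 88, 84], [83, 82, 77]]
scene 0.06 [[114, 111, 105], [110, 109, 106], [90, 88, 85], [61, 58, 58]]
scene 0.1 [[110, 108, 104], [110, 105, 103], [107, 104, 101], [66, 66, 63]]
top -0.1 [[135, 132, 126], [145, 142, 137], [146, 143, 136], [145, 142, 138]]
top -0.06 [[131, 127, 122], [145, 142, 138], [131, 128, 123], [130, 127, 122]]
top -0.02 [[138, 134, 129], [145, 142, 137], [130, 128, 122], [130, 127, 122]]
top 0.02 [[131, 128, 122], [146, 142, 137], [129, 127, 123], [97, 95, 91]]
top 0.06 [[130, 126, 121], [146, 142, 137], [64, 62, 61], [73, 82, 87]]
top 0.1 [[143, 139, 133], [146, 143, 138], [58, 57, 58], [88, 98, 104]]
```

The lid plate evenly covers the box, with the same grey all over it in both views, so it is shut. Now clip_a.

>>> {"api": "arm_command", "payload": {"motion": [[[0,0,0.7,0,0,0],[0,0,0.78,0,0,0],[0,0.2,0,0,0,0],[0,0.4,0,0,0,0],[0,0.4,0,0,0,0],[0,0.4,0,0,0,0],[0,0.4,0,0,0,0],[0,0.4,0,0,0,0]]]}}

```text
t: 27.95
ee_pos: [0.4784, 0.18, 0.1312]
tcp_rot: [[-0.26, 0.965, 0.0], [0.965, 0.26, -0.001], [-0.001, -0.0, -1.0]]
contact_force: [-7.8, -3.5, -2.3]
opening: 0.005
grip_force: 3.2
```

>>> {"api": "arm_command", "payload": {"motion": [[[0,0.4,0,0,0,0],[0,0.3,0,0,0,0],[0,0.2,0.1,0,0,0],[0,0.15,0.2,0,0,0],[0,0.1,0.15,0,0,0],[0,0,0.1,0,0,0],[0,0,0,0,0,0]]]}}

```text
t: 28.65
ee_pos: [0.5113, 0.1887, 0.1135]
tcp_rot: [[-0.26, 0.966, 0.002], [0.966, 0.26, -0.0], [-0.001, 0.002, -1.0]]
contact_force: [0.7, -0.2, -1.2]
opening: 0.005
grip_force: 0.0
```

```bash
python3 -c "
from h import *
s=r.read_state();print(tobox(s['ee_pos']),s['contact_force'],s['tcp_rot'][2])"
```

```text
[0.06550522 0.04415649 0.11354765] [ 0.69890691 -0.15379499 -1.19376308] [-9.14319304e-04  1.85989440e-03 -9.99997852e-01]
```

>>> {"api": "arm_command", "payload": {"motion": [[[0,0,0.06,0,0,0],[0,0,0.05,0,0,0],[0,0,0.04,0,0,0],[0,0,0,0,0,0]]]}}

```text
t: 29.05
ee_pos: [0.5114, 0.1888, 0.1095]
tcp_rot: [[-0.26, 0.966, 0.002], [0.966, 0.26, -0.0], [-0.001, 0.002, -1.0]]
contact_force: [0.1, 0.7, -0.7]
opening: 0.007
grip_force: 0.0
```

>>> {"api": "arm_command", "payload": {"motion": [[[0,0,0.03,0,0,0],[0,0,0,0,0,0]]]}}

```text
t: 29.25
ee_pos: [0.5115, 0.1888, 0.1091]
tcp_rot: [[-0.26, 0.966, 0.003], [0.966, 0.26, -0.0], [-0.001, 0.002, -1.0]]
contact_force: [-1.9, -0.0, 4.7]
opening: 0.005
grip_force: 2.7
```

>>> {"api": "arm_command", "payload": {"motion": [[[0,0,-0.8,0,0,0],[0,0,-0.9,0,0,0],[0,0,-0.85,0,0,0],[-0.54,0.79,0,0,0,0],[-0.54,0.79,0,0,0,0],[-0.54,0.79,0,0,0,0],[-0.54,0.79,0,0,0,0],[-0.54,0.79,0,0,0,0]]]}}

```text
t: 30.05
ee_pos: [0.6478, 0.141, 0.1855]
tcp_rot: [[-0.26, 0.966, 0.002], [0.966, 0.26, -0.0], [-0.001, 0.002, -1.0]]
contact_force: [-0.1, 0.7, 0.0]
opening: 0.004
grip_force: 0.0
```

>>> {"api": "arm_command", "payload": {"motion": [[[-0.54,0.79,0,0,0,0],[-0.54,0.79,0,0,0,0],[-0.54,0.79,0,0,0,0],[0,0,0,0,0,0]]]}}

```text
t: 30.45
ee_pos: [0.73, 0.1115, 0.1849]
tcp_rot: [[-0.259, 0.966, 0.003], [0.966, 0.259, -0.001], [-0.001, 0.003, -1.0]]
contact_force: [1.3, 0.9, -0.8]
opening: 0.002
grip_force: 0.0
```

```bash
cat > clip.py <<'E'
from h import *
s=r.read_state();b=tobox(s['ee_pos']);print(s['t'],b,s['contact_force'],s['joint_pos'].round(0))
for nm,cc in(("scene",cam("scene")),("top",cam("top"))):
  f=cc["frame"].astype(int)
  for k,sx,sy in(("a",1,1),("b",-1,1),("c",-1,-1),("d",1,-1)):
    v={}
    for lab,a in(("shut",0),("open",2.2)):
      P=[fromb([sx*.065+dx,sy*(.076-d*np.cos(a)),.084+d*np.sin(a)+(.003 if a==0 else 0)]) for dx in(-.02,0,.02) for d in(.02,.036)]
      q=proj(cc,P);v[lab]=np.mean([f[int(y),int(x)] for x,y in q],axis=0).round().astype(int).tolist()
    print(nm,k,v)
E
python3 clip.py
```

```text
30.45 [-0.06598565 -0.14685614  0.18486219] [ 1.27716009  0.87326398 -0.8412736 ] [  5.  43.  65.  -0.  72. -10.]
scene a {'shut': [196, 183, 164], 'open': [97, 95, 86]}
scene b {'shut': [100, 98, 93], 'open': [153, 140, 127]}
scene c {'shut': [85, 84, 80], 'open': [139, 128, 114]}
scene d {'shut': [117, 114, 110], 'open': [219, 207, 187]}
top a {'shut': [93, 104, 110], 'open': [93, 104, 110]}
top b {'shut': [77, 85, 89], 'open': [106, 108, 106]}
top c {'shut': [81, 90, 96], 'open': [80, 88, 94]}
top d {'shut': [87, 96, 101], 'open': [146, 144, 138]}
```

>>> {"api": "arm_command", "payload": {"motion": [[[0,0,0.9,0,0,0],[0,0,0.92,0,0,0],[0,-0.2,0,0,0,0],[0,-0.4,0,0,0,0],[0,-0.4,0,0,0,0],[0,-0.4,0,0,0,0],[0,-0.4,0,0,0,0],[0,-0.4,0,0,0,0]]]}}

```text
t: 31.35
ee_pos: [0.6656, 0.0965, 0.1345]
tcp_rot: [[-0.261, 0.965, 0.01], [0.965, 0.261, 0.001], [-0.002, 0.01, -1.0]]
contact_force: [8.7, 1.4, -2.6]
opening: 0.004
grip_force: 3.2
```

>>> {"api": "arm_command", "payload": {"motion": [[[0,-0.4,0,0,0,0],[0,-0.3,0,0,0,0],[0,-0.2,0.1,0,0,0],[0,-0.15,0.2,0,0,0],[0,-0.1,0.15,0,0,0],[0,0,0.1,0,0,0],[0,0,0,0,0,0]]]}}

```text
t: 32.05
ee_pos: [0.6307, 0.0868, 0.1133]
tcp_rot: [[-0.26, 0.966, 0.0], [0.966, 0.26, -0.0], [-0.001, 0.0, -1.0]]
contact_force: [0.2, -0.0, -0.4]
opening: 0.005
grip_force: 0.0
```

>>> {"api": "arm_command", "payload": {"motion": [[[0,0,0.05,0,0,0],[0,0,0.05,0,0,0],[0,0,0,0,0,0]]]}}

```text
t: 32.35
ee_pos: [0.6312, 0.0869, 0.1111]
tcp_rot: [[-0.26, 0.966, 0.002], [0.966, 0.26, -0.0], [-0.001, 0.002, -1.0]]
contact_force: [0.1, 0.2, -0.2]
opening: 0.004
grip_force: 0.0
```

>>> {"api": "arm_command", "payload": {"motion": [[[0,0,0.06,0,0,0],[0,0,0.03,0,0,0],[0,0,0,0,0,0]]]}}

```text
t: 32.65
ee_pos: [0.6313, 0.0869, 0.1091]
tcp_rot: [[-0.26, 0.965, 0.003], [0.965, 0.26, -0.0], [-0.001, 0.003, -1.0]]
contact_force: [-2.3, 0.1, 4.4]
opening: 0.005
grip_force: 2.2
```

>>> {"api": "arm_command", "payload": {"motion": [[[0,0,-0.8,0,0,0],[0,0,-0.9,0,0,0],[0,0,-0.85,0,0,0],[0,-0.9,0,0,0,0],[0,-0.9,0,0,0,0],[0,-0.9,0,0,0,0],[0,-0.9,0,0,0,0],[0,-0.9,0,0,0,0]]]}}

```text
t: 33.45
ee_pos: [0.4996, 0.0515, 0.1849]
tcp_rot: [[-0.26, 0.965, 0.003], [0.965, 0.26, -0.0], [-0.001, 0.002, -1.0]]
contact_force: [0.6, -0.1, 1.0]
opening: 0.005
grip_force: 0.0
```

>>> {"api": "arm_command", "payload": {"motion": [[[0,-0.9,0,0,0,0],[0,-0.9,0,0,0,0],[0,-0.1,0,0,0,0],[0,0,0,0,0,0]]]}}

```text
t: 33.85
ee_pos: [0.4459, 0.0368, 0.1851]
tcp_rot: [[-0.26, 0.966, 0.003], [0.966, 0.26, -0.0], [-0.001, 0.003, -1.0]]
contact_force: [0.4, -0.3, 1.0]
opening: 0.004
grip_force: 0.0
```

```bash
python3 clip.py
```

```text
33.85 [-0.06412499  0.14689773  0.18510611] [ 0.39222514 -0.30557713  1.04705987] [ -1.  14. 113.  -0.  54. -16.]
scene a {'shut': [206, 211, 192], 'open': [99, 98, 88]}
scene b {'shut': [94, 93, 88], 'open': [128, 118, 105]}
scene c {'shut': [211, 215, 197], 'open': [73, 70, 67]}
scene d {'shut': [112, 110, 106], 'open': [206, 194, 174]}
top a {'shut': [209, 212, 203], 'open': [79, 78, 71]}
top b {'shut': [73, 81, 86], 'open': [107, 117, 122]}
top c {'shut': [208, 211, 201], 'open': [154, 152, 140]}
top d {'shut': [138, 135, 130], 'open': [174, 164, 150]}
```

a and c are shut. Now clip_b.

>>> {"api": "arm_command", "payload": {"motion": [[[0,0,0.9,0,0,0],[0,0,0.92,0,0,0],[0,0.2,0,0,0,0],[0,0.4,0,0,0,0],[0,0.4,0,0,0,0],[0,0.4,0,0,0,0],[0,0.4,0,0,0,0],[0,0.4,0,0,0,0]]]}}

```text
t: 34.75
ee_pos: [0.51, 0.0543, 0.1312]
tcp_rot: [[-0.261, 0.965, 0.001], [0.965, 0.261, -0.001], [-0.001, 0.0, -1.0]]
contact_force: [-8.0, -2.7, -3.3]
opening: 0.003
grip_force: 3.4
```

>>> {"api": "arm_command", "payload": {"motion": [[[0,0.4,0,0,0,0],[0,0.3,0,0,0,0],[0,0.2,0.1,0,0,0],[0,0.15,0.2,0,0,0],[0,0.1,0.15,0,0,0],[0,0,0.1,0,0,0],[0,0,0,0,0,0]]]}}

```text
t: 35.45
ee_pos: [0.5427, 0.063, 0.1133]
tcp_rot: [[-0.26, 0.966, 0.002], [0.966, 0.26, -0.0], [-0.001, 0.002, -1.0]]
contact_force: [0.0, -0.6, 0.8]
opening: 0.007
grip_force: 0.0
```

>>> {"api": "arm_command", "payload": {"motion": [[[0,0,0.08,0,0,0],[0,0,0.05,0,0,0],[0,0,0,0,0,0]]]}}

```text
t: 35.75
ee_pos: [0.5428, 0.063, 0.1098]
tcp_rot: [[-0.26, 0.966, 0.002], [0.966, 0.26, -0.0], [-0.001, 0.002, -1.0]]
contact_force: [-0.2, -0.7, -0.4]
opening: 0.004
grip_force: 0.0
```

>>> {"api": "arm_command", "payload": {"motion": [[[0,0,0.05,0,0,0],[0,0,0,0,0,0]]]}}

```text
t: 35.95
ee_pos: [0.543, 0.063, 0.1091]
tcp_rot: [[-0.26, 0.966, 0.003], [0.966, 0.26, -0.0], [-0.001, 0.003, -1.0]]
contact_force: [-2.4, 0.9, 6.7]
opening: 0.007
grip_force: 3.4
```

>>> {"api": "arm_command", "payload": {"motion": [[[0,0,-0.8,0,0,0],[0,0,-0.9,0,0,0],[0,0,-0.85,0,0,0],[0.54,0.8,0,0,0,0],[0.54,0.8,0,0,0,0],[0.54,0.8,0,0,0,0],[0.54,0.8,0,0,0,0],[0.54,0.8,0,0,0,0]]]}}

```text
t: 36.75
ee_pos: [0.6381, 0.1735, 0.1851]
tcp_rot: [[-0.26, 0.966, 0.003], [0.966, 0.26, -0.0], [-0.001, 0.002, -1.0]]
contact_force: [0.2, 0.2, 0.1]
opening: 0.008
grip_force: 0.0
```

>>> {"api": "arm_command", "payload": {"motion": [[[0.54,0.8,0,0,0,0],[0.54,0.8,0,0,0,0],[0.54,0.8,0,0,0,0],[0,0,0,0,0,0]]]}}

```text
t: 37.15
ee_pos: [0.6953, 0.2404, 0.1845]
tcp_rot: [[-0.262, 0.965, 0.003], [0.965, 0.262, 0.0], [-0.001, 0.003, -1.0]]
contact_force: [-1.0, -1.2, -0.6]
opening: 0.002
grip_force: 0.0
```

```bash
python3 clip.py
```

```text
37.15 [ 0.06747673 -0.14692857  0.1845246 ] [-0.98677232 -1.19438798 -0.63793718] [15. 43. 66. -0. 71.  0.]
scene a {'shut': [76, 73, 68], 'open': [48, 50, 53]}
scene b {'shut': [34, 33, 34], 'open': [44, 50, 55]}
scene c {'shut': [203, 195, 176], 'open': [45, 43, 42]}
scene d {'shut': [56, 54, 51], 'open': [88, 82, 74]}
top a {'shut': [73, 80, 86], 'open': [70, 78, 82]}
top b {'shut': [142, 133, 121], 'open': [66, 64, 60]}
top c {'shut': [219, 213, 199], 'open': [91, 90, 83]}
top d {'shut': [75, 83, 88], 'open': [69, 77, 82]}
```

>>> {"api": "arm_command", "payload": {"motion": [[[0,0,0.9,0,0,0],[0,0,0.92,0,0,0],[0,-0.2,0,0,0,0],[0,-0.4,0,0,0,0],[0,-0.4,0,0,0,0],[0,-0.4,0,0,0,0],[0,-0.4,0,0,0,0],[0,-0.4,0,0,0,0]]]}}

```text
t: 38.05
ee_pos: [0.6322, 0.2207, 0.134]
tcp_rot: [[-0.26, 0.966, 0.01], [0.966, 0.26, 0.002], [-0.001, 0.01, -1.0]]
contact_force: [8.3, 1.8, -2.4]
opening: 0.008
grip_force: 3.3
```

>>> {"api": "arm_command", "payload": {"motion": [[[0,-0.4,0,0,0,0],[0,-0.3,0,0,0,0],[0,-0.2,0.1,0,0,0],[0,-0.15,0.2,0,0,0],[0,-0.1,0.15,0,0,0],[0,0,0.1,0,0,0],[0,0,0,0,0,0]]]}}

```text
t: 38.75
ee_pos: [0.5969, 0.2119, 0.1129]
tcp_rot: [[-0.26, 0.965, 0.0], [0.965, 0.26, -0.001], [-0.001, 0.0, -1.0]]
contact_force: [0.0, -0.5, 0.8]
opening: 0.006
grip_force: 0.0
```

>>> {"api": "arm_command", "payload": {"motion": [[[0,0,0.08,0,0,0],[0,0,0.05,0,0,0],[0,0,0.03,0,0,0],[0,0,0,0,0,0]]]}}

```text
t: 39.15
ee_pos: [0.5975, 0.212, 0.1093]
tcp_rot: [[-0.26, 0.966, 0.002], [0.966, 0.26, -0.0], [-0.001, 0.002, -1.0]]
contact_force: [-0.9, -0.8, 1.2]
opening: 0.003
grip_force: 0.5
```

>>> {"api": "arm_command", "payload": {"motion": [[[0,0,0.02,0,0,0],[0,0,-0.8,0,0,0],[0,0,-1,0,0,0],[0,0,-1,0,0,0],[0,0,-1,0,0,0],[0,0,-1,0,0,0],[0,-0.9,-0.3,0,0,0],[0,-0.9,-0.3,0,0,0]]]}}

```text
t: 39.95
ee_pos: [0.5445, 0.1978, 0.271]
tcp_rot: [[-0.26, 0.966, 0.003], [0.966, 0.26, -0.0], [-0.001, 0.003, -1.0]]
contact_force: [0.4, -0.7, -0.4]
opening: 0.002
grip_force: 0.0
```

>>> {"api": "arm_command", "payload": {"motion": [[[0,-0.9,0,0,0,0],[0,-0.9,0,0,0,0],[0,-0.9,0,0,0,0],[0,-0.9,0,0,0,0],[0,-0.9,0,0,0,0],[0,-0.5,0,0,0,0],[0,0,0,0,0,0]]]}}

```text
t: 40.65
ee_pos: [0.399, 0.1587, 0.2703]
tcp_rot: [[-0.26, 0.965, 0.003], [0.965, 0.26, -0.0], [-0.001, 0.003, -1.0]]
contact_force: [0.9, 0.4, 0.5]
opening: 0.003
grip_force: 0.0
```

```bash
python3 clip.py; python3 -c "
from h import *
a=cam('scene')['frame'][130:350,200:500,::-1];b=cam('top')['frame'][80:300,130:430,::-1]
cv2.imwrite('pics/final.png',np.hstack([cv2.resize(x,(400,293),interpolation=2) for x in(a,b)]))"
```

```text
40.65 [0.06572676 0.16040159 0.2703299 ] [0.93095294 0.42044266 0.5030252 ] [ 15.   5. 109.  -0.  65.   0.]
scene a {'shut': [193, 188, 171], 'open': [108, 106, 96]}
scene b {'shut': [193, 186, 168], 'open': [67, 65, 60]}
scene c {'shut': [202, 208, 188], 'open': [68, 65, 62]}
scene d {'shut': [202, 207, 188], 'open': [66, 64, 61]}
top a {'shut': [77, 86, 91], 'open': [90, 99, 104]}
top b {'shut': [210, 204, 190], 'open': [64, 63, 58]}
top c {'shut': [209, 212, 202], 'open': [154, 152, 140]}
top d {'shut': [208, 211, 201], 'open': [154, 152, 141]}
```

View pics/final.png

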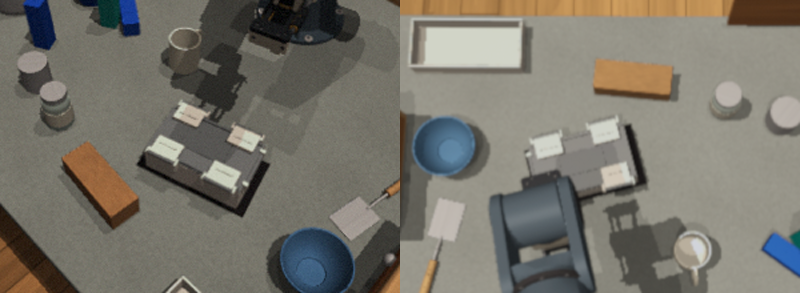

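The lid is shut with all four clips flat: left crop (190,115), (245,138), (165,150) and (222,177). The bystanders are in place and the arm is clear.

```bash
python3 -c "
from rig import r
print(r.close_job())"
```

```text
the job is handed in; nothing more can be done
None
```

The carton lies in the box, the lid swung shut under its own weight, and the clips were snapped down in the order a, c, b, d. The job was handed in at about 41 s with the arm clear; no verdict came back.

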